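# Shut off one airbrush valve on a crowded air manifold and bleed its line

### The job

Shut the blue valve on the air manifold: turn its wing knob clockwise until you feel the stem come on to its seat, nip it up finger-tight (about 0.2 N m, never forced) and let it go. Then bleed that outlet: press the blue valve's own black button gently right down, keep it down for a good second and let it come back up. The other four valves are set for the other airbrushes, so do not even touch them, and leave the vase, the tile and the colour jar where they stand.

Things in the scene. Friction and masses are not known exactly. Their poses are not given: they have to be found in the camera images.
- manifold: air manifold fixed on the bench: 94 x 332 x 8 mm base rail with five equal valve slices at 50 mm pitch along its y, a grey inlet module with a gauge (top 65 mm above the bench) at its +y end, a dark end plate at -y. Origin: centre of the five slices, on the bench; z up. Bleed buttons lie on the -x side of the knobs, outlet couplings stick out on the +x side to 70 mm.
- valve_blue: the valve slice to use; its place in the row varies. Block 90 (x) x 48 (y) x 32 mm, brass bonnet 28 mm across up to 52 mm, blue knob, black bleed button. Origin: centre of its underside, 8 mm above the bench, axes as the manifold's. Knob axis at x +20 mm, button at x -27 mm, y 0. Its stem bears on the seat, inside, 10 mm off the axis: 10 N between knob_blue and valve_blue is 0.1 N m of seating.
- knob_blue: blue wing knob. Origin: on its vertical axis at the bonnet's top, 60 mm above the bench. Wing to grip: 32 mm long (its x), 12 mm thick (its y), 10 to 36 mm above this origin; under it a 14 mm stem and a 25 mm disc, 4 mm high. White line: +x half. Clockwise from above (yaw falling) shuts. Yaw relative to valve_blue 0 to -0.5 rad at the start. Stays as left, but its seat may push it back 0.2 rad.
- knob_blue_grip (a point): centre of the blue wing, on the axis, 83 mm above the bench; x along the wing. Feel: free, it drags with 0.06 N m, read either way by a resting hand. It meets its seat at -1.5 to -2.7 rad relative to valve_blue, different each time, told only by the torque, then rising some 0.8 N m per rad. Finger-tight is about 0.2 N m; under 0.06 beyond the drag leaks, over 0.35 marks the seat.
- bleed_blue: black bleed button of the blue valve, 12 mm across, in a low steel nut 19 mm across. Goes straight down 5 mm to a firm stop against a spring: 2.5 N to start, 6 N at the stop; comes back by itself. More than 25 N harms it. Origin: on its axis, 44 mm above the bench when out.
- bleed_blue_top (a point): centre of the bleed button's top face, 56 mm above the bench (48 mm above valve_blue's origin) when out; the block's top around it is 40 mm, the nut's 45 mm above the bench
- valve_red: neighbour slice with the red wing knob, built like valve_blue: its knob reaches 17 mm from its axis whichever way the wing points and is 96 mm high; its button is at x -27 mm. Not to be touched. Origin and axes as valve_blue.
- valve_yellow: neighbour slice with the yellow wing knob, as valve_red. Must not be touched.
- valve_green: neighbour slice with the green wing knob, as valve_red. Must not be touched.
- valve_white: neighbour slice with the white wing knob, as valve_red. Must not be touched.
- vase: loose two-handled glazed vase, 125 mm tall, 86 mm across the belly, 104 mm across the handles (its y), standing beyond the manifold. Origin: centre of its foot.
- jar: loose colour jar, 42 mm across, 50 mm tall with white cap, on the robot's side of the manifold. Origin: centre of its underside.
- tile: loose painted tile, 100 x 100 x 9 mm, lying beside the manifold's -y end. Origin: centre of its underside.
Not all that is in view belongs to the job. There is more than one size of the vase; the one meant has the size given above.

How it is judged:
By the outcome, as a careful person would: the job done as asked, in the order asked, and still so for the second after the job is handed in, with the robot touching nothing.
It also fails if it takes over 72 s, if anything falls off the work surface, if the arm or the gripper's body presses on something with over 40 N, if the wrist force passes 120 N, or if a joint passes its speed limit or range.

### The arm

A 6-joint arm with a two-finger parallel gripper is mounted at the origin on the work surface. World frame = base frame: x ahead of the robot, y to its left, z up, the work surface at z = 0. Lengths are in m, angles in degrees, forces in N, time in s.
With the tool pointing down it reaches from about 0.25 to 0.725 m from the base axis. Payload 9.7 kg.
Tool frame: the origin (TCP) lies on the centre line of the jaws, within the pads' length; the fingertips stand tip_reach ahead of it and the grasp point (between the pads) lies 2 mm behind it (tip_reach is the distance from the TCP to the fingertips, in m); z points along the fingers, y is the direction in which the jaws open and shut (so a half turn about z gives the same grasp; the last joint's range is limited). The gripper opens to 85 mm and grips with 20 to 120 N. Pads are 22 mm wide; open, the fingers measure 114 mm over their backs; the gripper's body (76 mm by 85 mm) begins 54 mm behind the grasp point. The pads swing forward as they close: fully open they stand 13 mm farther back than shut.
Start: joints at [70.474, 4.979, 10.078, 95.1, 0, 90], TCP at [0.184, 0.518, 0.248] pointing down, gripper open.
Joint ranges: [-179.16, 179.16], [-48.56, 103.87], [-65.8, 70.77], [-126.05, 130.52], [-82.76, 87.17], [-180, 180]. Speed limits (degrees/s): [127.2, 127.2, 147.25, 180, 180, 180].

### API

Orientations are given as [roll, pitch, yaw] about the fixed x, y, z axes, in that order (R = Rz(yaw) Ry(pitch) Rx(roll)).
In Python, from workcell import get_obs, camera, calibration, job_done, tip_reach gives the robot as it stands.
- The arm moves only by the tool apply_moves, never from a script. Its argument "rows" is a list of rows, each a list of 7 numbers: the shift along the world's x, y, z in mm, then the turn, a rotation vector about the world's x, y, z in degrees, then the closure, from 0 (fully open) to 1 (shut). A call has 1 to 20 rows; each row shifts and turns the commanded pose from where the row before left it; what a row does not reach is not made up. A row lasts 1/8 s, in which the tool goes at most 62.5 mm and 10.7 degrees, less where a joint would pass 70% of its speed; a pose out of reach is approached as far as the arm can. A call with a gripper value outside its range is refused whole. The fingers move at their own pace and stop on an object; "grip_force" is the grip in N (left out, the last holds). Time passes only in rows, so rows that do not move let the fingers close. It gives the time, the measured TCP pose, the force and the opening at its end, in the units of the state.
- get_obs(): the state, without advancing time (a new reading comes with each control period).
- camera(name): name is "side" or "top"; returns the picture (480x640x3 uint8, red, green, blue); there is no depth.
- calibration(name): a dict with "intrinsics" (3x3 intrinsics, pixels), "T" (4x4, takes a point from camera to world coordinates). Camera axes: x right, y down, z forward; pixel columns grow to the right and rows downward; lengths in m; the calibration is good to about 2 mm. A picture is of the moment at which its call begins. calibration takes no time and is no camera call.
- job_done(): hands the job in, once; it reports no verdict.
The state is a dict: "time": time; "q": joint angles; "qd": joint speeds; "joint_efforts": joint torques, N m; "ee_pos": TCP position; "tcp_rot": TCP orientation; "wrist_force": force on the tool from outside, world axes, zero at the start; "torque": the same for the moment, N m; "opening": finger opening in m.
Only numpy, scipy, OpenCV 4.12 (cv2) and the standard library are available. Lean on these libraries where they do the work, as an engineer would, in place of code of your own. Each camera call takes 0.05 s, during which the arm holds its last target.

## Working session

There is one attempt and no reset: what is moved stays moved. The work goes in short steps, Python scripts to look and compute and a tool call to move; the robot and the scene stay as the last step left them, time stands still between calls to the robot, and variables do not carry over. Pictures are saved under pics/ and viewed, and the job is handed in when it is done.

Besides the shell and the picture viewer there is one more tool, called after "Call:" as name([rows], argument=value, ...), one row to a line, values as JSON. apply_moves: Moves the arm, as the interface text tells. Its arguments: {"type":"object","properties":{"rows":{"type":"array","items":{"type":"array","items":{"type":"number"}}},"grip_force":{"type":"number"}},"required":["rows"]}

```bash
mkdir -p pics; ls; python3 - <<'E'
from workcell import *
import cv2
print(get_obs(), tip_reach if not callable(tip_reach) else tip_reach())
for n in("side","top"):
    c=calibration(n);print(n,c["intrinsics"],c["T"])
    cv2.imwrite(f"pics/{n}0.png",camera(n)[:,:,::-1])
E
```

```text
pics
{'time': 0.0, 'q': array([7.04731398e+01, 5.01151346e+00, 1.00337360e+01, 9.51003056e+01,
       9.73918057e-05, 9.00001841e+01]), 'qd': array([-0.00622545,  0.05859598,  0.00920782, -0.03108419, -0.01725065,
       -0.04424681]), 'joint_efforts': array([-1.90510662e-03, -5.20386636e+01,  4.64803720e+01,  1.65054621e-02,
       -9.36851006e-05,  1.57128216e-05]), 'ee_pos': array([0.18376428, 0.51816355, 0.24757267]), 'tcp_rot': array([-1.79921917e+02, -9.71408258e-05,  1.60472956e+02]), 'wrist_force': array([ 0.3966968 ,  0.22107773, -1.0989436 ]), 'torque': array([-0.02586421,  0.01843226,  0.05103174]), 'opening': 0.08563843620295762} 0.017
side [[445.54994988   0.         323.74621138]
 [  0.         445.54994988 243.76735622]
 [  0.           0.           1.        ]] [[-0.91797385 -0.30492344  0.25366455  0.42811201]
 [-0.39649812  0.68829278 -0.60748852  0.48220482]
 [ 0.01064201 -0.65823609 -0.75273634  0.75604418]
 [ 0.          0.          0.          1.        ]]
top [[486.5574497    0.         324.81964968]
 [  0.         486.5574497  240.50965231]
 [  0.           0.           1.        ]] [[ 0.01585631 -0.99657384  0.08117361  0.55703084]
 [-0.99925392 -0.01865352 -0.03381796 -0.02852166]
 [ 0.03521626 -0.08057682 -0.99612609  1.08709722]
 [ 0.          0.          0.          1.        ]]
```

View pics/side0.png

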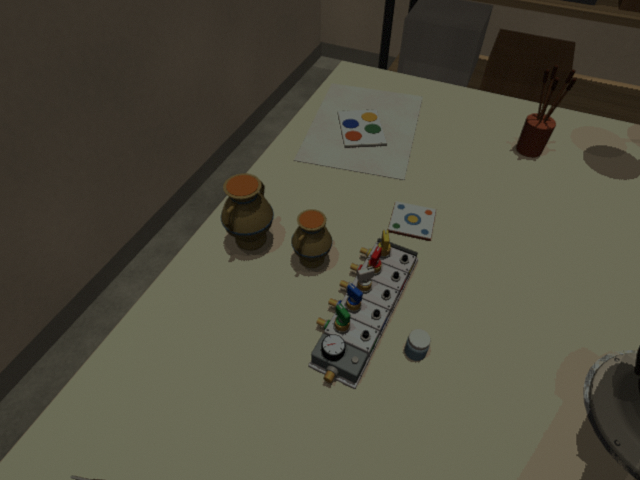

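View pics/top0.png

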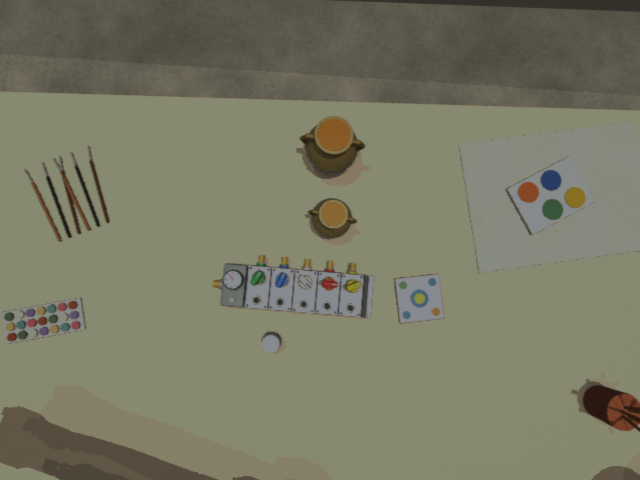

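The row order from +y is green, blue, white, red, yellow. Blue is at about (354,293) in the side view and (281,281) in the top view. Next I'll zoom in and measure.

```bash
cat > h.py <<'E'
import numpy as np,cv2
from workcell import *
C={n:calibration(n) for n in("side","top")}
def ray(n,p):
    K=C[n]["intrinsics"];T=C[n]["T"]
    d=T[:3,:3]@np.linalg.solve(K,[p[0],p[1],1.]);return T[:3,3],d/np.linalg.norm(d)
def plane(n,p,z):
    o,d=ray(n,p);return o+d*(z-o[2])/d[2]
def tri(ps,pt):
    o,d=ray("side",ps);o2,d2=ray("top",pt)
    A=np.c_[d,-d2];s=np.linalg.lstsq(A,o2-o,rcond=None)[0]
    a=o+s[0]*d;b=o2+s[1]*d2;return (a+b)/2,np.linalg.norm(a-b)
def proj(n,P):
    T=C[n]["T"];q=T[:3,:3].T@(np.array(P)-T[:3,3]);K=C[n]["intrinsics"];r=K@q;return r[:2]/r[2]
def crop(n,im,x0,y0,w,h,s,f):
    cv2.imwrite(f,cv2.resize(im[y0:y0+h,x0:x0+w,::-1],None,fx=s,fy=s,interpolation=cv2.INTER_CUBIC))
E
python3 - <<'E'
from h import *
s=cv2.imread("pics/side0.png")[:,:,::-1];t=cv2.imread("pics/top0.png")[:,:,::-1]
crop("s",s,300,220,130,165,3.6,"pics/s1.png");crop("t",t,205,245,180,110,4.4,"pics/t1.png")
for n,im,b in(("side",s,(300,225,430,385)),("top",t,(205,250,380,325))):
    hsv=cv2.cvtColor(np.ascontiguousarray(im),cv2.COLOR_RGB2HSV)
    for c,lo,hi in(("blue",100,130),("green",45,80),("yellow",24,32),("red",0,5)):
        m=cv2.inRange(hsv,(lo,140,60),(hi,255,255));z=np.zeros_like(m);z[b[1]:b[3],b[0]:b[2]]=m[b[1]:b[3],b[0]:b[2]]
        k,l,st,ce=cv2.connectedComponentsWithStats(z)
        for i in range(1,k):
            if st[i,4]>15: print(n,c,st[i],ce[i].round(1))
E
```

```text
side blue [348 286  15  10  58] [355.9 290.5]
side green [337 306  13  11  49] [343.8 311.6]
side yellow [384 230   5  12  44] [386.  236.2]
side red [371 247  11  12  57] [375.8 253.1]
side red [375 260   6   7  19] [378.3 263.5]
top blue [276 273  10  14  76] [280.4 280.4]
top green [252 274  10  10  44] [255.5 278.9]
top yellow [347 280  14  12 111] [352.4 285.7]
top red [322 279  15  11  98] [328.3 283.6]
```

View pics/s1.png

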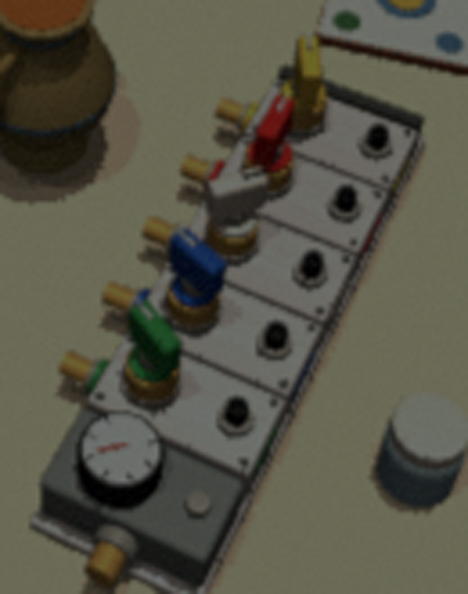

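View pics/t1.png

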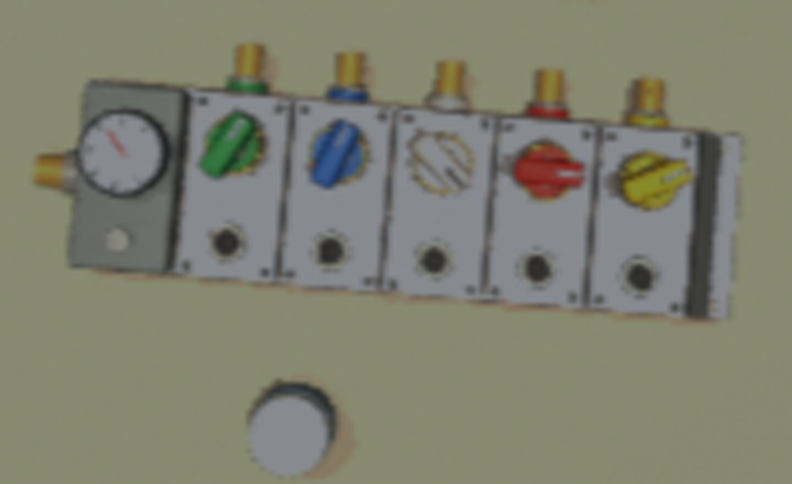

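```bash
python3 - <<'E'
from h import *
t=cv2.imread("pics/top0.png")[:,:,::-1];s=cv2.imread("pics/side0.png")[:,:,::-1]
g={}
def dark(im,x,y,r,th):
    w=im[y-r:y+r+1,x-r:x+r+1].max(2).astype(float);ww=np.clip(th-w,0,None);yy,xx=np.mgrid[y-r:y+r+1,x-r:x+r+1]
    return np.array([(ww*xx).sum(),(ww*yy).sum()])/ww.sum()
T=[dark(t,round(205+x/4.4),round(245+y/4.4),4,75) for x,y in((228,243),(330,250),(434,261),(538,268),(640,277))]
S=[(300+x/3.6,220+y/3.6) for x,y in((236,410),(275,333),(312,262),(346,197),(377,133))] # top of caps
for a,b in zip(S,T): print(np.round(b,1),plane("top",b,.056).round(4),*[np.round(v,4) for v in tri(a,b)])
P=np.array([plane("top",b,.056) for b in T])
d=np.polyfit(P[:,1],P[:,0],1);yaw=-np.arctan(d[0]);print("yaw man",np.degrees(yaw))
ux=np.array([np.cos(yaw),np.sin(yaw)]);uy=np.array([-ux[1],ux[0]])
c=P[:,:2].mean(0);b=c+.05*uy;print("button",b,"knob",b+.047*ux)
print("proj knob top",proj("top",[*(b+.047*ux),.096]),proj("side",[*(b+.047*ux),.096]))
k=b+.047*ux
# blue mask in top, min area rect at z .096
hsv=cv2.cvtColor(np.ascontiguousarray(t),cv2.COLOR_RGB2HSV)
m=cv2.inRange(hsv,(100,110,40),(130,255,255));m[:268]=0;m[300:]=0;m[:,:265]=0;m[:,300:]=0
ys,xs=np.nonzero(m);Q=np.array([plane("top",p,.096)[:2] for p in zip(xs,ys)])
r=cv2.minAreaRect((Q*1000).astype(np.float32));print(r)
e,v=np.linalg.eigh(np.cov((Q).T));print(Q.mean(0),np.degrees(np.arctan2(v[1,1],v[0,1])),np.sqrt(e)*3.46)
print("tile/jar", plane("top",(270.5,343.5),.05))
im=cv2.resize(np.ascontiguousarray(t[255:300,262:302,::-1]),None,fx=13,fy=13,interpolation=cv2.INTER_NEAREST)
def px(n,P): p=proj(n,P);return tuple(int(v) for v in ((p-np.array([262,255])+.5)*13))
cv2.circle(im,px("top",[*k,.096]),4,(0,0,255),-1);cv2.circle(im,px("top",[*b,.056]),4,(0,255,0),-1)
cv2.imwrite("pics/z2.png",im)
E
```

```text
[256.  299.8] [0.5137 0.0788 0.056 ] [0.513  0.0793 0.0505] 0.001
[279.5 301.7] [0.5105 0.0295 0.056 ] [0.5097 0.0296 0.0516] 0.0011
[303.2 303.8] [ 0.5067 -0.0202  0.056 ] [ 0.506  -0.0202  0.0518] 0.001
[326.6 305.6] [ 0.5037 -0.0695  0.056 ] [ 0.5027 -0.0699  0.0509] 0.0016
[350.1 307.7] [ 0.5001 -0.119   0.056 ] [ 0.4995 -0.1194  0.053 ] 0.0008
yaw man -3.9434987331369893
button [0.51037587 0.02980323] knob [0.55726459 0.02657092]
proj knob top [280.40572563 279.318584  ] [354.17641901 288.78339066]
((556.9332275390625, 25.318302154541016), (26.246625900268555, 20.16244125366211), 0.8841409683227539)
[0.55579175 0.02547269] 153.42000315497035 [0.01764277 0.02512201]
tile/jar [0.42290346 0.04671926 0.05      ]
```

View pics/z2.png

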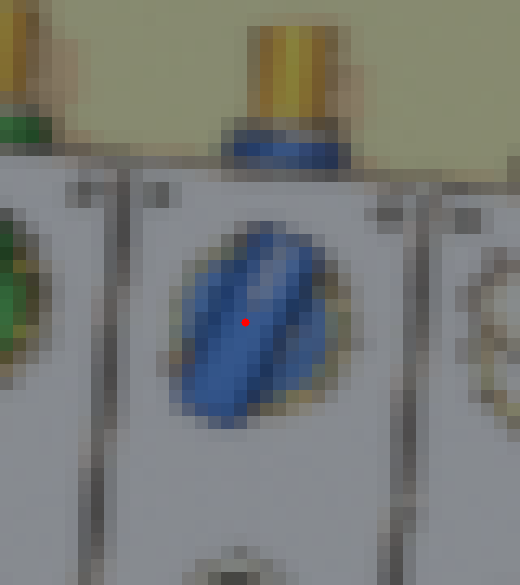

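Button row: manifold yaw is about -3.9°, the blue button is at (0.510, 0.030) and the knob axis at (0.557, 0.027). The wing yaw is about -26° world, which is -0.39 rad relative to the valve and so within the stated range. The side view agrees to within 1 px. Next I'll check the wrist sign and the closure mapping with one short move.

Call:
apply_moves([
  [0, 0, 0, 0, 0, 10, 0.68],
  [0, 0, 0, 0, 0, 10, 0.68],
  [0, 0, 0, 0, 0, 10, 0.68],
  [0, 0, 0, 0, 0, 10, 0.68],
], grip_force=30)

```text
time: 0.6
ee_pos: [0.1838, 0.5182, 0.2478]
tcp_rot: [-180.0, -0.0, -159.2]
wrist_force: [-0.4, 0.4, -0.4]
opening: 0.0273
```

```bash
python3 - <<'E'
from workcell import *
o=get_obs();print(o['q'],o['tcp_rot'],o['ee_pos'],o['opening'],o['torque'])
E
```

```text
[ 7.04713386e+01  4.99882825e+00  1.00497472e+01  9.50989596e+01
 -8.71749873e-04  4.96682449e+01] [-1.79962814e+02 -3.04279310e-02 -1.59196916e+02] [0.18381249 0.51823421 0.24783779] 0.02725563069578149 [ 0.01175657 -0.00641684 -0.0382908 ]
```

Call:
apply_moves([
  [26.7, -35.1, 0, 0, 0, 9.5, 0.74],
  [26.7, -35.1, 0, 0, 0, 9.5, 0.74],
  [26.7, -35.1, 0, 0, 0, 9.5, 0.74],
  [26.7, -35.1, 0, 0, 0, 9.5, 0.74],
  [26.7, -35.1, 0, 0, 0, 9.5, 0.74],
  [26.7, -35.1, 0, 0, 0, 9.5, 0.74],
  [26.7, -35.1, 0, 0, 0, 9.5, 0.74],
  [26.7, -35.1, 0, 0, 0, 9.5, 0.74],
  [26.7, -35.1, 0, 0, 0, 9.5, 0.74],
  [26.7, -35.1, 0, 0, 0, 9.5, 0.74],
  [26.7, -35.1, 0, 0, 0, 9.5, 0.74],
  [26.7, -35.1, 0, 0, 0, 9.5, 0.74],
  [26.7, -35.1, 0, 0, 0, 9.5, 0.74],
  [26.7, -35.1, 0, 0, 0, 9.5, 0.74],
  [0, 0, 0, 0, 0, 0, 0.74],
  [0, 0, 0, 0, 0, 0, 0.74],
])

```text
time: 2.6
ee_pos: [0.5573, 0.0271, 0.2479]
tcp_rot: [180.0, 0.1, -26.6]
wrist_force: [0.3, 0.6, -1.2]
opening: 0.0222
```

```bash
python3 - <<'E'
from h import *
o=get_obs();print(o['q'],o['tcp_rot'],o['ee_pos'],o['opening'],o['torque'])
s=camera("side");cv2.imwrite("pics/side2.png",s[:,:,::-1]);crop("s",s,250,150,180,150,4.2,"pics/s2.png")
E
```

```text
[ 2.77680419e+00  6.13777159e+00  1.12879016e+01  9.52080471e+01
  1.46804283e-02 -1.50575907e+02] [ 1.79984334e+02  5.76582456e-02 -2.66473045e+01] [0.55730668 0.02709943 0.24791679] 0.022176635877216806 [ 0.01544773  0.02810484 -0.06572635]
```

View pics/s2.png

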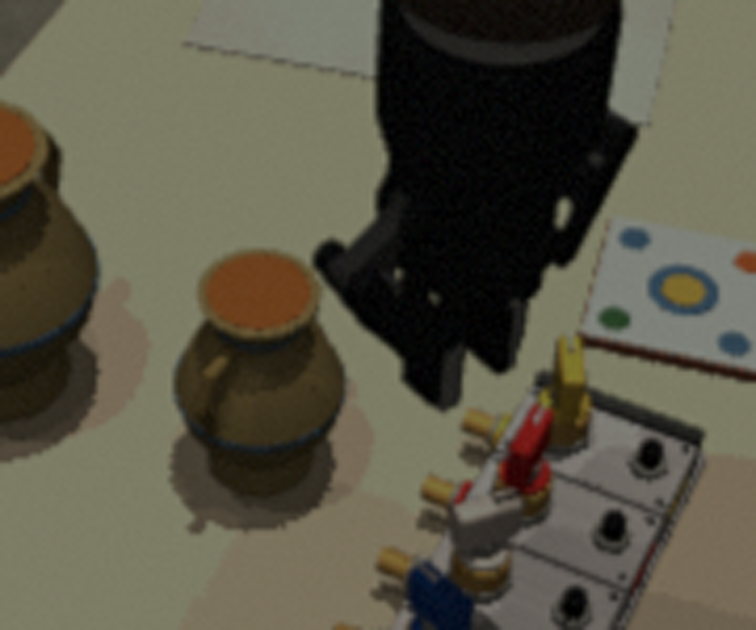

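```bash
python3 - <<'E'
from h import *
s=cv2.imread("pics/side2.png");c=s[175:260,310:420]
c=cv2.resize(c,None,fx=7,fy=7,interpolation=cv2.INTER_CUBIC);c=(255*(c/255.)**.4).astype(np.uint8)
a=np.radians(-26.6);jx=np.array([-np.sin(a),np.cos(a),0])
o=np.array([.5573,.0271,0])
def px(P): return tuple(int(v) for v in (proj("side",P)-np.array([310,175])+.5)*7)
for r,col in((.011,(0,255,0)),(.0255,(0,255,255)),(.033,(0,0,255))):
  for sg in(1,-1):
    for k in range(0,60,14): cv2.circle(c,px(o+sg*r*jx+[0,0,.231+k/1000]),3,col,-1)
cv2.imwrite("pics/s3.png",c)
E
```

```text
(no output)
```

View pics/s3.png

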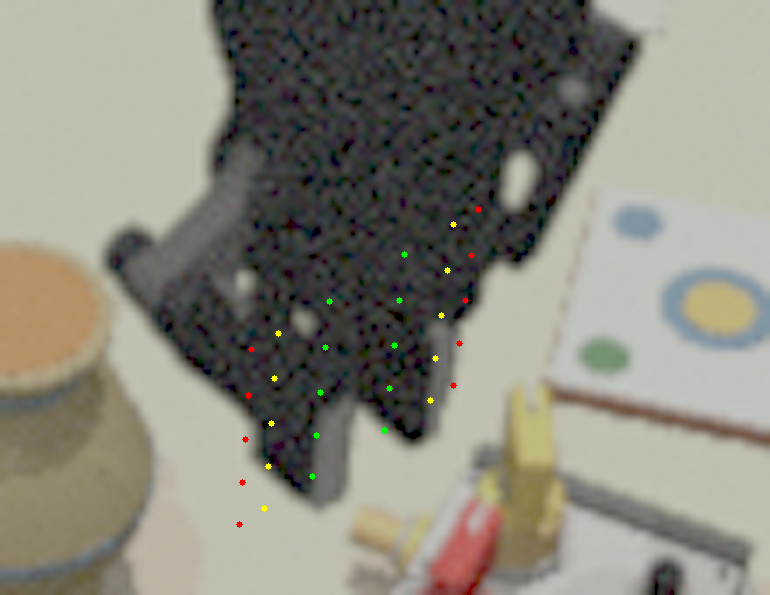

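Call:
apply_moves([
  [0, 0, -25, 0, 0, 0, 0.74],
  [0, 0, -25, 0, 0, 0, 0.74],
  [0, 0, -25, 0, 0, 0, 0.74],
  [0, 0, -25, 0, 0, 0, 0.74],
  [0, -0.5, -15, 0, 0, 0, 0.74],
  [0, 0, 0, 0, 0, 0, 0.74],
])

```text
time: 3.4
ee_pos: [0.5569, 0.027, 0.1327]
tcp_rot: [180.0, 0.1, -26.5]
wrist_force: [-0.5, -0.2, -0.0]
opening: 0.0225
```

```bash
python3 - <<'E'
from h import *
s=camera("side");cv2.imwrite("pics/side4.png",s[:,:,::-1]);c=s[220:330,300:410,::-1]
c=cv2.resize(c,None,fx=5.4,fy=5.4,interpolation=cv2.INTER_CUBIC);c=(255*(c/255.)**.5).astype(np.uint8)
cv2.imwrite("pics/s4.png",c);o=get_obs();print(o['ee_pos'],o['torque'])
E
```

```text
[0.55746474 0.02688595 0.1337275 ] [-0.03296389  0.02640874 -0.01445682]
```

View pics/s4.png

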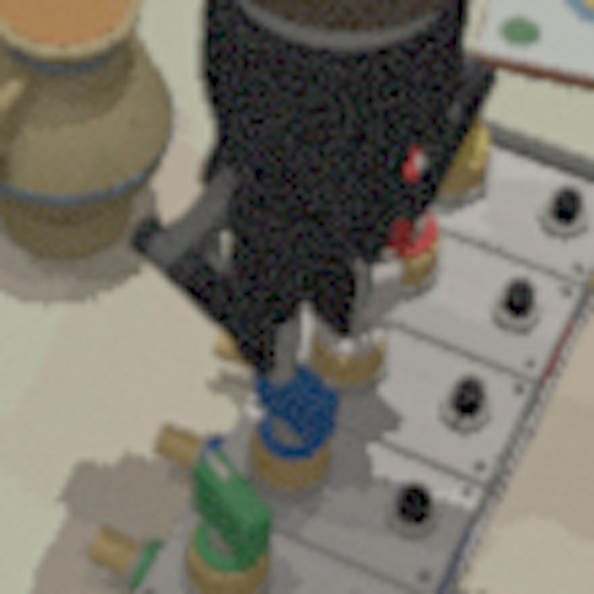

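Call:
apply_moves([
  [0, 0, -12, 0, 0, 0, 0.74],
  [0, 0, -12, 0, 0, 0, 0.74],
  [0, 0, -10, 0, 0, 0, 0.74],
  [0, 0, -6, 0, 0, 0, 0.74],
  [0, 0, 0, 0, 0, 0, 0.74],
])

```text
time: 4.08
ee_pos: [0.5574, 0.0264, 0.0927]
tcp_rot: [180.0, 0.0, -26.5]
wrist_force: [0.2, 0.2, 0.1]
opening: 0.0221
```

```bash
python3 - <<'E'
from h import *
s=camera("side");c=s[220:330,300:410,::-1]
c=cv2.resize(c,None,fx=5.4,fy=5.4,interpolation=cv2.INTER_CUBIC);c=(255*(c/255.)**.5).astype(np.uint8)
cv2.imwrite("pics/s5.png",c);o=get_obs();print(o['ee_pos'],o['torque'],o['wrist_force'])
E
```

```text
[0.55759756 0.02644432 0.09322855] [0.04080691 0.01777744 0.02553005] [ 0.10288129 -0.43741639 -0.0472172 ]
```

View pics/s5.png

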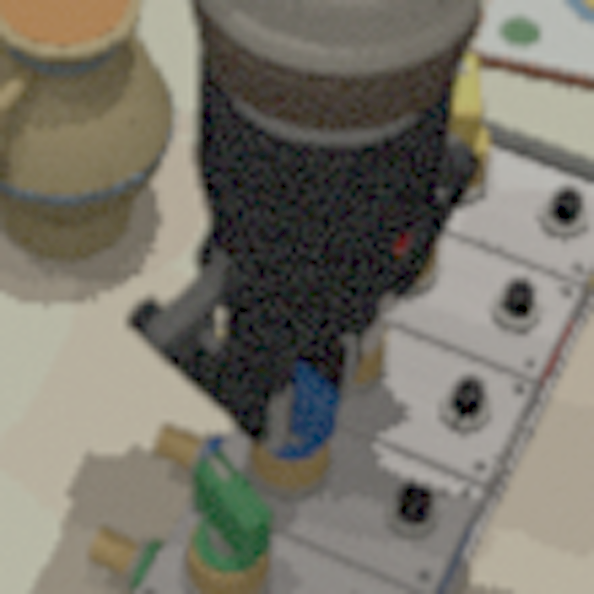

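The blue wing sits between the jaws and nothing has been touched, so I'll close on it.

Call:
apply_moves([
  [0, 0, 0, 0, 0, 0, 0.8],
  [0, 0, 0, 0, 0, 0, 0.84],
  [0, 0, 0, 0, 0, 0, 0.88],
  [0, 0, 0, 0, 0, 0, 0.95],
  [0, 0, 0, 0, 0, 0, 0.95],
  [0, 0, 0, 0, 0, 0, 0.95],
], grip_force=30)

```text
time: 4.88
ee_pos: [0.5572, 0.0254, 0.0939]
tcp_rot: [179.9, -0.0, -26.6]
wrist_force: [-5.5, -6.8, 5.6]
opening: 0.0114
```

```bash
python3 - <<'E'
from h import *
o=get_obs();print(o['ee_pos'],o['torque'],o['wrist_force'],o['opening'],o['q'][5],o['joint_efforts'])
E
```

```text
[0.55716978 0.02543485 0.09387234] [-1.37443065  1.00806202 -0.01378095] [-5.45907747 -6.75033111  5.63492708] 0.01143252642714165 -150.75457405047314 [ 3.61473441e+00 -5.08516717e+01  4.67775249e+01 -2.23294549e+00
  1.75505977e+00 -2.70758296e-02]
```

The grip holds at 11.4 mm opening with about 9 N of side load, so the jaw centre is off by about 1 mm. I'll shift the command to null that.

Call:
apply_moves([
  [-0.5, -1, 0.7, 0, 0, 0, 0.95],
  [0, 0, 0, 0, 0, 0, 0.95],
  [0, 0, 0, 0, 0, 0, 0.95],
])

```text
time: 5.25
ee_pos: [0.5571, 0.0253, 0.094]
tcp_rot: [180.0, -0.0, -26.5]
wrist_force: [-1.3, -2.5, -2.3]
opening: 0.0111
```

```bash
cat > st.py <<'E'
from workcell import *
import numpy as np
np.set_printoptions(precision=4,suppress=True)
o=get_obs();print(o['time'],o['ee_pos'],o['tcp_rot'],"T",o['torque'],"F",o['wrist_force'],o['opening'],o['q'][5],o['joint_efforts'][5])
E
python3 st.py
```

```text
5.25 [0.5571 0.0253 0.094 ] [179.9791  -0.0064 -26.5333] T [-0.6205  0.1873 -0.0304] F [-1.2744 -2.546  -2.2982] 0.011103322338155362 -150.85478149892725 -0.05847615539096296
```

Call:
apply_moves([
  [0, -0.3, 0, 0, 0, -3, 0.95],
  [0, 0, 0, 0, 0, -6, 0.95],
  [0, 0, 0, 0, 0, -6, 0.95],
  [0, 0, 0, 0, 0, -6, 0.95],
  [0, 0, 0, 0, 0, -6, 0.95],
  [0, 0, 0, 0, 0, -6, 0.95],
  [0, 0, 0, 0, 0, -3, 0.95],
  [0, 0, 0, 0, 0, 0, 0.95],
])

```text
time: 6.25
ee_pos: [0.5569, 0.0251, 0.0939]
tcp_rot: [180.0, -0.0, -62.5]
wrist_force: [-2.6, -2.9, -0.0]
opening: 0.0114
```

```bash
python3 st.py
```

```text
6.25 [0.5569 0.0251 0.0939] [179.9642  -0.0056 -62.5041] T [-0.6845  0.4227 -0.0459] F [-2.6411 -2.9499 -0.0349] 0.011449017778578532 -114.90939267263902 0.39096261374652386
```

Call:
apply_moves([
  [-0.3, -0.3, 0, 0, 0, 0, 0.95],
  [0, 0, 0, 0, 0, 0, 0.95],
])

```text
time: 6.5
ee_pos: [0.5569, 0.025, 0.0939]
tcp_rot: [-180.0, 0.0, -62.5]
wrist_force: [-1.9, -1.7, -2.5]
opening: 0.0112
```

```bash
cat > av.py <<'E'
from h import *
np.set_printoptions(precision=4,suppress=True)
import sys
T=[];F=[];E=[]
for i in range(int(sys.argv[1])):
    o=get_obs();T.append(o['torque']);F.append(o['wrist_force']);E.append(o['joint_efforts'][5]);im=camera("side" if i%2 else "top")
T=np.array(T);print(o['time'],o['tcp_rot'][2],"rel",np.radians(o['tcp_rot'][2]+3.94),"pos",o['ee_pos'],"T",T.mean(0),"sd",T.std(0)[2],"F",np.mean(F,0),"E",np.round(E,3))
E
python3 av.py 6
```

```text
6.75 -62.50910779345992 rel -1.0222237709513466 pos [0.5569 0.025  0.0939] T [-0.2737  0.0782 -0.0097] sd 0.03040072633124827 F [-1.1124 -1.393  -2.2685] E [-0.034 -0.024 -0.016 -0.01  -0.005 -0.002]
```

Call:
apply_moves([
  [-0.1, -0.1, 0, 0, 0, -4, 0.95],
  [0, 0, 0, 0, 0, -4, 0.95],
  [0, 0, 0, 0, 0, -4, 0.95],
  [0, 0, 0, 0, 0, -4, 0.95],
  [0, 0, 0, 0, 0, -4, 0.95],
])

```text
time: 7.42
ee_pos: [0.5567, 0.0249, 0.0939]
tcp_rot: [180.0, 0.0, -82.6]
wrist_force: [-1.7, -1.0, -2.6]
opening: 0.0111
```

```bash
python3 av.py 6
```

```text
7.675 -82.43572979909311 rel -1.3700089337500019 pos [0.5567 0.0249 0.0939] T [-0.1149  0.1032 -0.0189] sd 0.05402818520647101 F [-1.2983 -0.2898 -2.5851] E [-0.857 -0.61   0.735  0.311  0.062 -0.026]
```

Call:
apply_moves([
  [0, 0, 0.2, 0, 0, -4, 0.95],
  [0, 0, 0, 0, 0, -4, 0.95],
  [0, 0, 0, 0, 0, 0, 0.95],
  [0, 0, 0, 0, 0, 0, 0.95],
])

```text
time: 8.22
ee_pos: [0.5566, 0.0249, 0.0939]
tcp_rot: [180.0, 0.0, -90.4]
wrist_force: [-0.6, 0.5, -5.2]
opening: 0.0112
```

```bash
python3 av.py 6
```

```text
8.475 -90.48614488269011 rel -1.5105151831109842 pos [0.5566 0.0249 0.0939] T [ 0.1358 -0.029  -0.0018] sd 0.013378526897857257 F [-0.2293  0.9015 -5.4072] E [-0.025 -0.033 -0.026 -0.014 -0.002  0.008]
```

Call:
apply_moves([
  [0, 0, 0, 0, 0, -4, 0.95],
  [0, 0, 0, 0, 0, -4, 0.95],
  [0, 0, 0, 0, 0, 0, 0.95],
  [0, 0, 0, 0, 0, 0, 0.95],
])

```text
time: 9.02
ee_pos: [0.5566, 0.0248, 0.094]
tcp_rot: [180.0, 0.0, -98.4]
wrist_force: [-1.4, 1.4, -6.8]
opening: 0.0111
```

```bash
python3 av.py 6
```

```text
9.275 -98.49440250441158 rel -1.6502856459579542 pos [0.5565 0.0248 0.094 ] T [ 0.3265  0.1188 -0.0225] sd 0.031371491085900316 F [-1.0217  2.1187 -7.1448] E [-0.026 -0.035 -0.031 -0.021 -0.011 -0.002]
```

Call:
apply_moves([
  [0, 0.2, -0.6, 0, 0, -4, 0.95],
  [0, 0, 0, 0, 0, -4, 0.95],
  [0, 0, 0, 0, 0, 0, 0.95],
  [0, 0, 0, 0, 0, 0, 0.95],
])

```text
time: 9.82
ee_pos: [0.5565, 0.0249, 0.0939]
tcp_rot: [180.0, -0.0, -106.4]
wrist_force: [-5.8, 0.6, -1.4]
opening: 0.011
```

```bash
python3 av.py 6
```

```text
10.075 -106.45547931698252 rel -1.7892326483414926 pos [0.5566 0.0249 0.0939] T [ 0.0659  1.0732 -0.0422] sd 0.0146598812724922 F [-5.7754  0.5765 -0.8868] E [-0.023 -0.063 -0.037 -0.028 -0.026 -0.025]
```

Call:
apply_moves([
  [0, 0.1, 0, 0, 0, -4, 0.95],
  [0, 0, 0, 0, 0, -4, 0.95],
  [0, 0, 0, 0, 0, 0, 0.95],
  [0, 0, 0, 0, 0, 0, 0.95],
])

```text
time: 10.62
ee_pos: [0.5565, 0.0249, 0.0939]
tcp_rot: [180.0, -0.0, -114.5]
wrist_force: [-6.0, -0.1, -0.6]
opening: 0.0117
```

```bash
python3 av.py 6
```

```text
10.875 -114.45280025776385 rel -1.9288122300968173 pos [0.5565 0.0249 0.0939] T [0.0012 1.1735 0.0303] sd 0.03641844836474363 F [-5.8489  0.1046 -0.5745] E [0.042 0.03  0.027 0.027 0.027 0.027]
```

Call:
apply_moves([
  [-0.5, 0, 0, 0, 0, -3, 0.95],
  [0, 0, 0, 0, 0, -3, 0.95],
  [0, 0, 0, 0, 0, 0, 0.95],
  [0, 0, 0, 0, 0, 0, 0.95],
])

```text
time: 11.42
ee_pos: [0.5564, 0.0249, 0.0939]
tcp_rot: [-180.0, 0.0, -120.4]
wrist_force: [-4.1, -0.2, -0.5]
opening: 0.0113
```

```bash
python3 av.py 6
```

```text
11.675 -120.50054131708966 rel -2.034365223890102 pos [0.5564 0.025  0.0939] T [-0.1804  0.8378  0.1455] sd 0.021898720146766002 F [-4.0786 -0.7827  0.8393] E [0.129 0.125 0.132 0.142 0.153 0.161]
```

Call:
apply_moves([
  [0, 0, 0, 0, 0, -3, 0.95],
  [0, 0, 0, 0, 0, -3, 0.95],
  [0, 0, 0, 0, 0, 0, 0.95],
  [0, 0, 0, 0, 0, 0, 0.95],
])

```text
time: 12.22
ee_pos: [0.5563, 0.025, 0.0939]
tcp_rot: [-180.0, 0.0, -126.5]
wrist_force: [-6.3, -1.9, 4.3]
opening: 0.0113
```

```bash
python3 av.py 6
```

```text
12.475 -126.47925131863187 rel -2.138713398438929 pos [0.5563 0.025  0.0939] T [-0.2962  1.0553  0.2219] sd 0.028816579192433387 F [-5.1742 -1.8544  4.695 ] E [0.194 0.169 0.185 0.2   0.204 0.205]
```

The seat was felt from about -112°. The torque read 0.03 N m, then 0.15, then 0.22 and holds there, with joint effort agreeing at 0.205. That is finger-tight, so I'll release and rise.

Call:
apply_moves([
  [0, 0, 0, 0, 0, 0, 0.82],
  [0, 0, 0, 0, 0, 0, 0.74],
  [0, 0, 0, 0, 0, 0, 0.74],
  [0, 0, 0, 0, 0, 0, 0.74],
  [0, 0, 8, 0, 0, 0, 0.74],
  [0, 0, 12, 0, 0, 0, 0.74],
  [0, 0, 20, 0, 0, 0, 0.74],
  [0, 0, 25, 0, 0, 0, 0.74],
  [0, 0, 25, 0, 0, 0, 0.74],
  [0, 0, 25, 0, 0, 0, 0.74],
  [0, 0, 25, 0, 0, 0, 0.74],
  [0, 0, 0, 0, 0, 0, 0.74],
])

```text
time: 14.02
ee_pos: [0.5571, 0.0251, 0.2365]
tcp_rot: [-179.8, 0.2, -126.5]
wrist_force: [0.1, 0.9, 0.9]
opening: 0.0227
```

```bash
python3 av.py 2; python3 - <<'E'
from h import *
s=camera("side");cv2.imwrite("pics/side6.png",s[:,:,::-1]);c=s[220:360,300:430,::-1]
c=cv2.resize(c,None,fx=4.2,fy=4.2,interpolation=cv2.INTER_CUBIC);c=(255*(c/255.)**.5).astype(np.uint8);cv2.imwrite("pics/s6.png",c)
E
```

```text
14.075 -126.52618440322804 rel -2.1395325352932497 pos [0.5567 0.0251 0.2348] T [-0.0316  0.0076  0.0216] sd 0.016045060149489747 F [-0.0774  0.2677  0.3936] E [ 0. -0.]
```

View pics/s6.png

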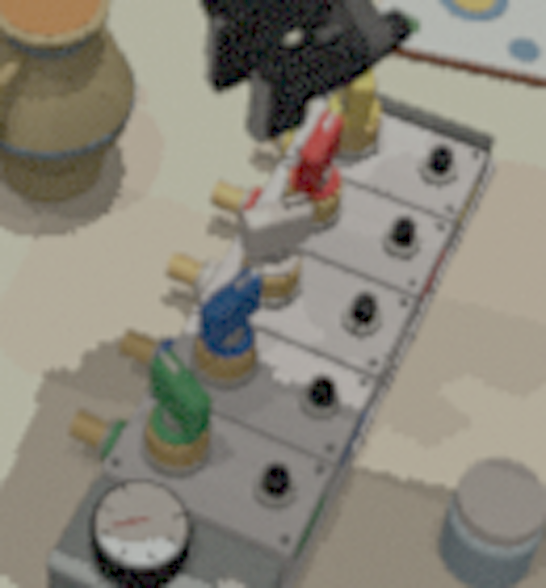

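The blue wing has turned and the gripper is clear. Correcting with the centre found while gripping, the button is at about (0.5097, 0.0282). I'll move above it with shut jaws aligned to the valve's y.

Call:
apply_moves([
  [-7.8, 0.5, 0, 0, 0, -9.6, 0.9],
  [-7.8, 0.5, 0, 0, 0, -9.6, 1],
  [-7.8, 0.5, 0, 0, 0, -9.6, 1],
  [-7.8, 0.5, 0, 0, 0, -9.6, 1],
  [-7.8, 0.5, 0, 0, 0, -9.6, 1],
  [-7.8, 0.5, 0, 0, 0, -9.6, 1],
  [0, 0, -30, 0, 0, 0, 1],
  [0, 0, -30, 0, 0, 0, 1],
  [0, 0, -30, 0, 0, 0, 1],
  [0, 0, -25, 0, 0, 0, 1],
  [0, 0, 0, 0, 0, 0, 1],
  [0, 0, 0, 0, 0, 0, 1],
])

```text
time: 15.68
ee_pos: [0.5096, 0.0281, 0.1192]
tcp_rot: [180.0, 0.0, 175.9]
wrist_force: [-0.1, -0.4, -0.1]
opening: 0.0004
```

```bash
python3 av.py 2; python3 - <<'E'
from h import *
for n,(x,y,w,h) in(("side",(300,220,130,140)),("top",(220,220,140,110))):
    s=camera(n);cv2.imwrite(f"pics/{n}7.png",s[:,:,::-1]);c=s[y:y+h,x:x+w,::-1]
    c=cv2.resize(c,None,fx=4.2,fy=4.2,interpolation=cv2.INTER_CUBIC);c=(255*(c/255.)**.5).astype(np.uint8);cv2.imwrite(f"pics/{n}7c.png",c)
E
```

```text
15.725 175.8770921087997 rel 3.138400308660468 pos [0.5098 0.0281 0.1197] T [ 0.0428 -0.0017 -0.0056] sd 0.015025584277128447 F [-0.0392 -0.1215  0.522 ] E [-0. -0.]
```

View pics/side7c.png

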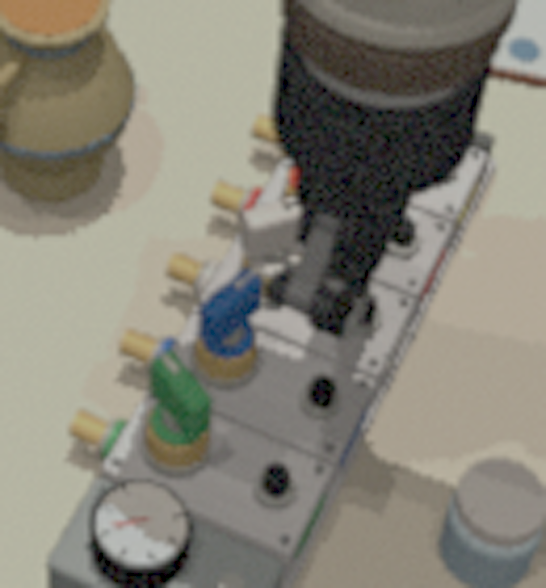

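View pics/top7c.png

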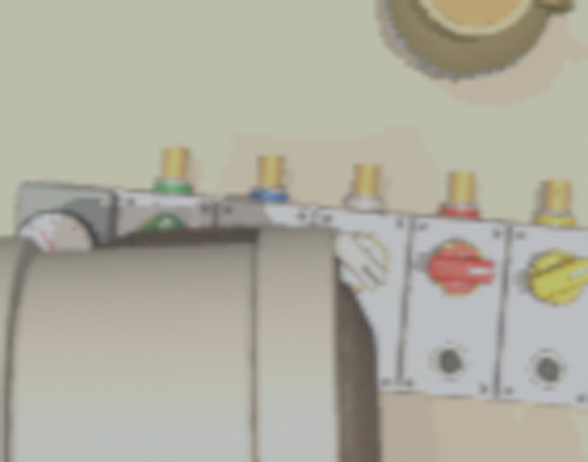

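```bash
python3 - <<'E'
from h import *
for z in(.1025,.056): print((proj("side",[.5097,.0281,z])-np.array([300,220]))*4.2)
E
```

```text
[332.78824029 319.94331825]
[321.75806246 380.13981074]
```

Call:
apply_moves([
  [0, 0, -15, 0, 0, 0, 1],
  [0, 0, -12, 0, 0, 0, 1],
  [0, 0, -8, 0, 0, 0, 1],
  [0, 0, -3, 0, 0, 0, 1],
  [0, 0, 0, 0, 0, 0, 1],
])

```text
time: 16.5
ee_pos: [0.5094, 0.0281, 0.0804]
tcp_rot: [-180.0, -0.0, 175.9]
wrist_force: [0.4, 0.1, 0.8]
opening: -0.0002
```

```bash
python3 av.py 2; python3 - <<'E'
from h import *
s=camera("side");c=s[260:340,340:420,::-1]
c=cv2.resize(c,None,fx=7,fy=7,interpolation=cv2.INTER_CUBIC);c=(255*(c/255.)**.5).astype(np.uint8);cv2.imwrite("pics/s8.png",c)
E
```

```text
16.55 175.87122276770103 rel 3.138297869333374 pos [0.5095 0.0281 0.0808] T [ 0.0664 -0.0279 -0.0115] sd 0.014090385711045244 F [ 0.2428  0.0464 -0.0917] E [-0.  0.]
```

View pics/s8.png

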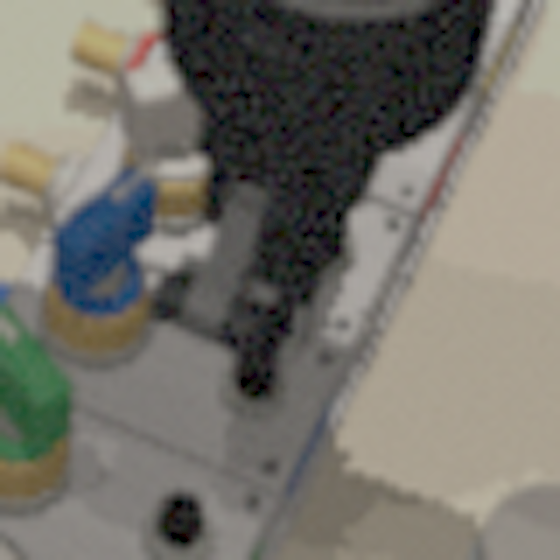

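The shut tips stand right over the blue button. I'll descend gently.

Call:
apply_moves([
  [0, 0, -2, 0, 0, 0, 1],
  [0, 0, -2, 0, 0, 0, 1],
  [0, 0, -2, 0, 0, 0, 1],
  [0, 0, -1.5, 0, 0, 0, 1],
  [0, 0, -1.5, 0, 0, 0, 1],
  [0, 0, 0, 0, 0, 0, 1],
])

```text
time: 17.4
ee_pos: [0.5094, 0.0281, 0.0717]
tcp_rot: [180.0, 0.0, 175.9]
wrist_force: [-1.6, -1.0, 2.8]
opening: -0.0003
```

```bash
python3 av.py 3
```

```text
17.5 175.87674386813057 rel 3.1383942307142028 pos [0.5094 0.0281 0.0718] T [-0.0262  0.3592 -0.0026] sd 0.0334077040437801 F [-1.9567 -0.1916  3.1194] E [0.001 0.001 0.001]
```

Call:
apply_moves([
  [0, 0, -1.5, 0, 0, 0, 1],
  [0, 0, -1.5, 0, 0, 0, 1],
  [0, 0, -1, 0, 0, 0, 1],
  [0, 0, 0, 0, 0, 0, 1],
])

```text
time: 18.05
ee_pos: [0.5095, 0.0281, 0.068]
tcp_rot: [180.0, 0.0, 175.9]
wrist_force: [-4.3, -0.8, 8.1]
opening: -0.0004
```

```bash
python3 av.py 3
```

```text
18.15 175.87286746725653 rel 3.1383265747558236 pos [0.5095 0.0281 0.068 ] T [-0.0503  0.7606  0.0167] sd 0.01826551168039224 F [-3.7548 -0.2895  8.008 ] E [0.002 0.002 0.002]
```

Call:
apply_moves([
  [0, 0, -0.5, 0, 0, 0, 1],
  [0, 0, -0.5, 0, 0, 0, 1],
  [0, 0, 0, 0, 0, 0, 1],
])

```text
time: 18.58
ee_pos: [0.5095, 0.0281, 0.0679]
tcp_rot: [180.0, 0.1, 175.9]
wrist_force: [-6.5, -0.3, 14.9]
opening: 0.0
```

```bash
python3 av.py 3
```

```text
18.675 175.8714849384391 rel 3.1383024450759556 pos [0.5095 0.0281 0.0679] T [-0.0851  1.4235  0.0227] sd 0.024717500582074992 F [-6.8363 -0.3751 15.2688] E [0.003 0.003 0.003]
```

The button is firmly on its stop: the tip doesn't move and the force rises to 15 N. I'll hold, then release slowly.

Call:
apply_moves([
  [0, 0, 0, 0, 0, 0, 1],
  [0, 0, 0, 0, 0, 0, 1],
  [0, 0, 0, 0, 0, 0, 1],
  [0, 0, 0, 0, 0, 0, 1],
  [0, 0, 0, 0, 0, 0, 1],
  [0, 0, 0, 0, 0, 0, 1],
])

```text
time: 19.48
ee_pos: [0.5095, 0.0281, 0.0679]
tcp_rot: [180.0, 0.1, 175.9]
wrist_force: [-6.8, -0.3, 15.1]
opening: -0.0002
```

Call:
apply_moves([
  [0, 0, 0, 0, 0, 0, 1],
  [0, 0, 0, 0, 0, 0, 1],
  [0, 0, 0, 0, 0, 0, 1],
  [0, 0, 0, 0, 0, 0, 1],
  [0, 0, 0, 0, 0, 0, 1],
  [0, 0, 0, 0, 0, 0, 1],
])

```text
time: 20.23
ee_pos: [0.5095, 0.0281, 0.0679]
tcp_rot: [180.0, 0.1, 175.9]
wrist_force: [-6.7, -1.2, 15.5]
opening: -0.0001
```

Call:
apply_moves([
  [0, 0, 1, 0, 0, 0, 1],
  [0, 0, 2, 0, 0, 0, 1],
  [0, 0, 2, 0, 0, 0, 1],
  [0, 0, 3, 0, 0, 0, 1],
  [0, 0, 5, 0, 0, 0, 1],
  [0, 0, 10, 0, 0, 0, 1],
  [0, 0, 20, 0, 0, 0, 1],
  [0, 0, 25, 0, 0, 0, 1],
  [0, 0, 25, 0, 0, 0, 1],
  [0, 0, 25, 0, 0, 0, 1],
  [0, 0, 25, 0, 0, 0, 1],
  [-30, 20, 20, 0, 0, 0, 1],
  [-30, 30, 0, 0, 0, 0, 1],
  [-30, 40, 0, 0, 0, 0, 1],
  [-20, 40, 0, 0, 0, 0, 1],
  [-10, 40, 0, 0, 0, 0, 1],
  [0, 40, 0, 0, 0, 0, 1],
  [0, 40, 0, 0, 0, 0, 1],
  [0, 0, 0, 0, 0, 0, 1],
  [0, 0, 0, 0, 0, 0, 1],
])

```text
time: 22.72
ee_pos: [0.3893, 0.2779, 0.2298]
tcp_rot: [-180.0, -0.0, 175.9]
wrist_force: [-0.5, -0.6, 0.0]
opening: 0.0002
```

```bash
python3 av.py 2; python3 - <<'E'
from h import *
for n,(x,y,w,h) in(("side",(300,220,130,140)),("top",(205,245,180,110))):
    s=camera(n);cv2.imwrite(f"pics/{n}9.png",s[:,:,::-1]);c=s[y:y+h,x:x+w,::-1]
    c=cv2.resize(c,None,fx=4.2,fy=4.2,interpolation=cv2.INTER_CUBIC);c=(255*(c/255.)**.6).astype(np.uint8);cv2.imwrite(f"pics/{n}9c.png",c)
a=cv2.imread("pics/top0.png");b=cv2.imread("pics/top9.png")
cv2.imwrite("pics/top9d.png",b)
E
```

```text
22.775 175.85738137365453 rel 3.1380562914341965 pos [0.3895 0.2775 0.2299] T [-0.0196 -0.0141  0.0103] sd 0.014051955320506295 F [ 0.0049 -0.2584  0.2087] E [0.033 0.004]
```

View pics/side9c.png

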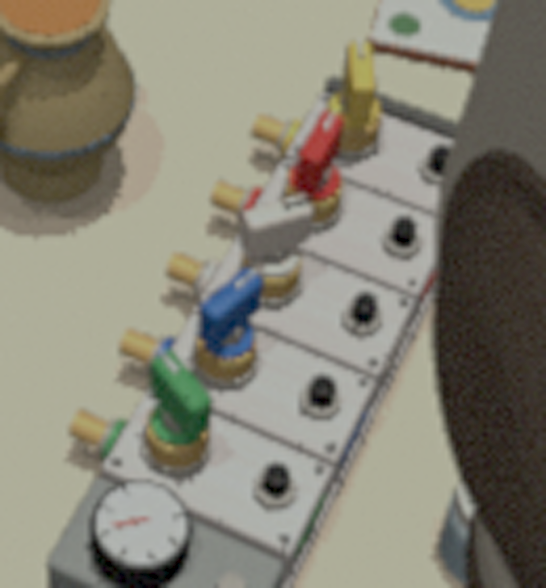

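View pics/top9c.png

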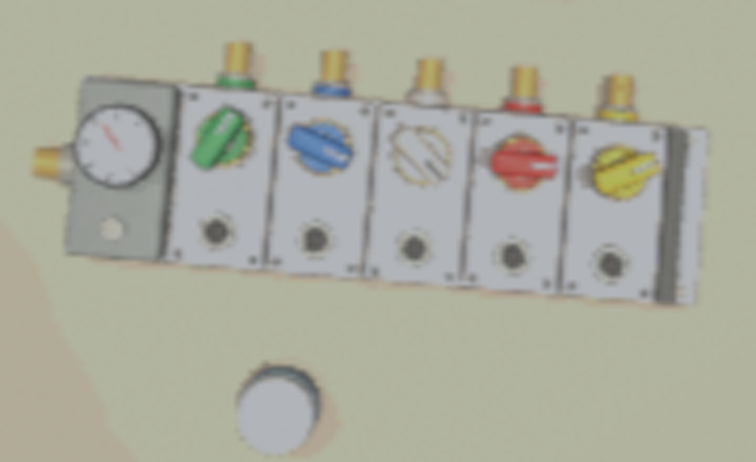

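View pics/top9.png

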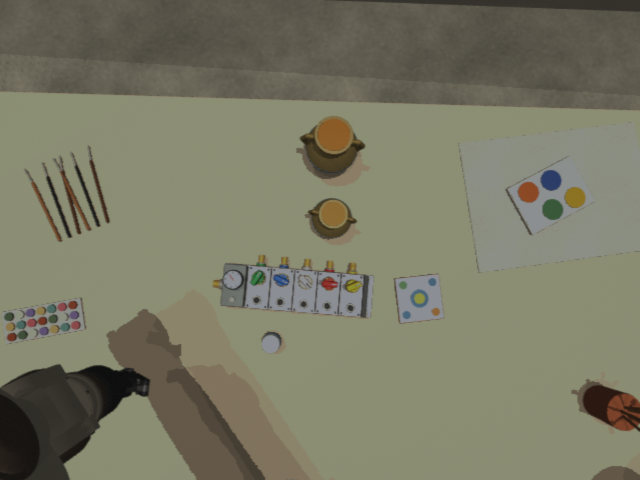

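```bash
python3 - <<'E'
from h import *
ims={"0":cv2.imread("pics/top0.png"),"9":cv2.imread("pics/top9.png")}
for k,b in ims.items():
    hsv=cv2.cvtColor(b,cv2.COLOR_BGR2HSV)
    v=b[268:300,268:298]
    m=cv2.inRange(hsv,(100,150,95),(130,255,255));m[:268]=0;m[295:]=0;m[:,:265]=0;m[:,300:]=0
    ys,xs=np.nonzero(m);Q=np.array([plane("top",p,.096)[:2] for p in zip(xs,ys)])
    e,w=np.linalg.eigh(np.cov(Q.T));print(k,len(Q),Q.mean(0),np.degrees(np.arctan2(w[1,1],w[0,1])),np.sqrt(e)*3460)
d=cv2.absdiff(ims["0"],ims["9"]).max(2)
print("diff knobs", [(n,int((d[y-8:y+9,x-8:x+9]>50).sum())) for n,x,y in(("green",258,278),("white",305,282),("red",329,284),("yellow",353,286),("blue",281,280),("vase",332,217),("tile",419,299),("jar",271,343))])
b=ims["9"][265:300,262:302];b=cv2.resize(b,None,fx=14,fy=14,interpolation=cv2.INTER_NEAREST);cv2.imwrite("pics/z9.png",(255*(b/255.)**.6).astype(np.uint8))
E
```

```text
0 59 [0.55509106 0.02750977] 161.21136613694796 [12.05020995 23.94415076]
9 62 [0.55693949 0.02816467] 64.57950900566271 [14.17518192 22.22625032]
diff knobs [('green', 0), ('white', 0), ('red', 0), ('yellow', 0), ('blue', 39), ('vase', 0), ('tile', 0), ('jar', 0)]
```

View pics/z9.png

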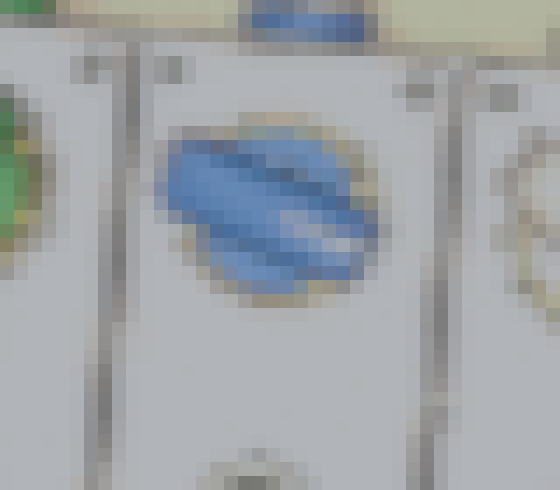

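```bash
python3 -c "
from workcell import *
print(job_done(), get_obs()['time'])"
```

```text
the job is handed in; nothing more can be done
the job is handed in; nothing more can be done
```

The blue valve is shut finger-tight and its outlet has been bled. I handed the job in at about 23 s of the 72 s allowed.

- **Closing:** I turned the blue knob clockwise from about -0.4 to -2.14 rad relative to the valve. The seat showed at about -1.9 rad. The torque then rose through 0.15 to 0.22 N m (joint effort 0.205), where I stopped and let go.
- **Bleeding:** I pressed the blue button to its firm stop at about 15 N, under the 25 N limit. I held it there for well over 1.5 s and lifted off. The last side view shows the button back up.
- **Other items:** comparing the top views before and after, the other four knobs, the vase, the tile and the jar show no change. The gripper stood clear with no force on it at hand-in.

**Less certain:**
- After release the knob went back about 0.2 rad, to about -114° in the world frame. That is the push-back the text allows for.
- I did not re-measure the torque left on the seat. I expect about 0.06–0.07 N m there, close to the 0.06 leak limit.
- At rest the drag can read either way, so the peak seating torque lay between about 0.15 and 0.26 N m.

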